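# Feed a praline tray past the drop gate

### The arm

A 6-joint arm with a two-finger parallel gripper is mounted at the origin on the work surface. World frame = base frame: x ahead of the robot, y to its left, z up, the work surface at z = 0. Lengths are in m, angles in degrees, forces in N, time in s.
With the tool pointing down it reaches from about 0.35 to 0.875 m from the base axis. Payload 4.2 kg.
Tool frame: the origin (TCP) lies midway between the tips of the shut fingers; the grasp point (between the pads) lies 19 mm behind it; z points along the fingers, y is the line along which they close (so a half turn about z gives the same grasp; the last joint's range is limited). The gripper opens to 87 mm and grips with 3 to 60 N. Pads are 19 mm wide; open, the fingers measure 117 mm over their backs; the gripper's body (75 mm by 190 mm) begins 51 mm behind the grasp point.
Start: joints at [-62.361, 22.042, 0.453, 0, -68.411, -14.817], TCP at [0.139, -0.609, 0.223] pointing down, gripper open.
Joint ranges: [-179.83, 179.83], [-69.29, 118.12], [-61.27, 80.66], [-181.25, 117.63], [-171.15, -9.14], [-177.46, 177.46]. Speed limits (degrees/s): [159.86, 159.86, 180, 180, 180, 180].

### API

Orientations are given as [roll, pitch, yaw] about the fixed x, y, z axes, in that order (R = Rz(yaw) Ry(pitch) Rx(roll)).
In Python, from workcell import env gives the robot as it stands. The module is installed in compiled form; this text tells all that it offers. Calls block until the motion is done:
- env.goto(position, orientation): joint-space move of the TCP to a pose.
- env.move_straight(position, rotation=None, rate=0.15, force_limit=None): straight line of the TCP; rotation=None keeps the orientation; rate is the mean speed in m/s. With force_limit (N) it stops when the force on the tool has changed by that much, and returns True; else False.
- env.set_joints(angles): joint-space move.
- env.gripper_to(opening, grasp_force=None): opening from 0.0 (shut) to 1.0 (fully open); grasp_force is the grip in N (None keeps the last); returns when the fingers have stopped.
- env.dwell(seconds).
- env.inverse_kinematics(position, orientation): joint angles nearest the present ones, or None.
- env.read_state(): the state.
- env.grab_frame(name): name is "scene" or "top"; returns a dict with "image" (400x640x3 uint8, blue, green, red), "fx", "fy", "cx", "cy" (pixels), "position" and "orientation" of the camera in the world. Camera axes: x right, y up, looking along -z (the intrinsics and any distortion apply to the point x, -y, -z); pixel columns grow to the right and rows downward; lengths in m; the calibration is good to about 2 mm. A picture is of the moment at which its call begins. There is no depth.
A pose or a line that the arm cannot do raises env.Unreachable and nothing moves.
- env.close_job(): hands the job in; it is judged then, once.
Trained networks look in a picture, given as the dict that the camera call returned (one of the last four; its "shot" number tells which), for a name from the list of things; names that differ only in an ending like _2 or _b are one class to them, and where a whole thing is asked for, a point or a joint stands for the part that bears it (a point fixed in the world has none). Each returns a list of dicts, best first, with "score" (0 to 1); they miss things now and then, are a little off and sometimes report something else, mostly with a low value. They report only what shows in the picture. A call takes as long as a camera call.
- env.search_frame(picture, thing): "xyz" ([x, y, z] in m, in world coordinates, good to about 4 mm: the middle of the surface that is visible of it).
- env.trace(picture, thing): "mask" (400x640 bool, what is visible of it).
The state is a dict: "clock": time; "joint_positions": joint angles; "qvel": joint speeds; "joint_torque": joint torques, N m; "position": TCP position; "tool_rot": TCP orientation; "force": force on the tool from outside, world axes, zero at the start; "wrist_torque": the same for the moment, N m; "opening": opening from 0.0 (shut) to 1.0 (fully open); "finger_force": force on a finger pad.
Only numpy, scipy, OpenCV 4.12 (cv2) and the standard library are available. Lean on these libraries where they do the work, as an engineer would, in place of code of your own. Each camera call takes 0.05 s, during which the arm holds its last target. There are 200 camera calls.

### The job

Slide the steel tray of pralines along the chute, past the spring-loaded drop gate, until its front is fully up against the rubber buffers of the end stop. One fingertip holds the gate fully down by its blue press bar the whole time the tray is crossing the gate, while another fingertip pushes the tray by its upstand; the gate must never touch the tray, and the tray must stay flat on the bed and not be lifted. When the tray is home, let the gate spring back up behind it and leave everything else where it stands.

Things in the scene. Friction and masses are not known exactly. Their poses are not given: they have to be found in the camera images.
- chute: Hand-feed chute fixed to the table, place and yaw vary: ochre bed between low steel guides on a 215 x 500 mm base. Origin on the table under the bed's centre line at the gate; +y = downstream (travel), +x to the gate's hinge, -x to the press bar and robot. Bed at z = 55 mm, y -300 to +200 mm, 18 mm slot at y = 0. Guides: inner faces x = +-47.5, 5 mm thick, tops z = 67 mm
- home (a point): Point on the bed under the tray's origin when the tray is home, at chute (0, 100, 55) mm. The end stop's two rubber buffers then touch its front: buffer faces at chute y = +175, z = 60 to 78 mm, the stop plate behind up to z = 85 mm. A black photo-eye stands beside the bed at chute x = 59 to 85, y = 96 to 114 mm, up to z = 87 mm.
- gate (a joint): Drop gate angle, rad, about a shaft parallel to the chute at chute x = 80, z = 42 mm. 0 = shut (sprung up): blade top 34 mm above the bed at the bar side, 5 mm at the hinge side. Grows as the bar is pushed down, stop at 0.38; from 0.27 the blade is wholly below the bed. Takes about 3.5 N on the bar at first, 5 N at 0.33; springs up by itself when let go.
- blade: The gate's moving part: steel blade 8 mm thick in the plane y = 0 of the chute, from the shaft across the bed and out past the -x guide, where it carries the blue press bar. Origin on the shaft axis; turns with joint gate. Shaft bearing blocks at chute x = 66 to 94, y = -41 to +41 mm, up to z = 54 mm.
- bar_mid (a point): Middle of the top face of the blue press bar: flat, 20 mm wide, 285 mm long, parallel to the chute, outside the -x guide. Shut: chute x = -57, y = -100, z = 116 mm; gate at 0.33: x = -74, z = 68 mm (13 mm above the bed); at its stop z = 61 mm. It stays parallel to the chute, so a fingertip can slide along it.
- bar_up (a point): Upstream end of the top face of the press bar, at chute y = -242 mm.
- bar_down (a point): Downstream end of the top face of the press bar, at chute y = +42 mm.
- tray: Steel tray 90 mm wide (x), 150 mm long (y), 0.3 to 0.65 kg, rim 14 mm, 12 pralines fixed in it. Its rear edge is folded up: an upstand 90 mm wide, 53 mm high, 3 mm thick, rear face at y = -75 mm. Origin: centre of underside; +y = front, points downstream. Starts on the bed, front 25 to 80 mm short of the gate, 2.5 mm play in the guides; slides at 1 to 5 N.
- stamp: Bystander: decorating stamp, 32 mm square foot and black handle, 73 mm high. Origin: centre of underside.
- jar: Bystander: amber jar with white cap, 54 mm diameter, 85 mm high, standing beyond the hinge side. Origin: centre of underside.
- scraper: Bystander: spatula 200 mm long lying on the table near the press bar side. Origin: at its underside.
- spanner: Bystander: spanner lying on the table to the right.
- sanitiser: Bystander: white bottle, 60 mm diameter, 170 mm high, to the left.
- bowl: Bystander: steel bowl, 110 mm diameter, to the left.
- mould: Bystander: clear praline mould 120 x 175 x 24 mm lying to the right.

How it is judged (in metres and radians):
On the way, in this order (a step that is already met when the one before it is completed fails the run):
1. the gate is held down clear of the bed while the tray is still upstream of it (value of joint gate above 0.265 rad and y of tray in the frame of chute below -0.078 m), for 0.2 s.
2. with the gate still held down, the whole tray has gone past it (value of joint gate above 0.24 rad and y of tray in the frame of chute above 0.08 m), for 0.05 s.
At the end, for the whole second after the job is handed in: The tray lies flat on the bed between the guides with its front within 5 mm of the end stop's buffers, at rest, and the gate has sprung back up (joint below 0.03 rad) behind it (y of tray in the frame of home between -0.005 and 0.005 m and x of tray in the frame of home between -0.006 and 0.006 m and z of tray in the frame of home below 0.003 m and angle between tray's own z axis and vertical below 0.04 rad and linear speed of tray below 0.01 m/s and value of joint gate below 0.03 rad); the robot touches nothing.
It fails at once if the gate touches the tray (over 0.3 N) (contact force between blade and tray above 0.3 N).
It fails at once if the tray is lifted more than 8 mm off the bed (z of tray in the frame of chute above 0.063 m).
It fails at once if the tray is tipped by more than 0.12 rad (angle between tray's own z axis and vertical above 0.12 rad).
It fails at once if a bystander is moved more than 30 mm (distance of any of stamp, jar, scraper, spanner, sanitiser, bowl, mould from where it was at the start of the episode above 0.03 m).
It also fails if it takes over 42 s, if anything falls off the work surface, if the arm or the gripper's body presses on something with over 40 N, if the wrist force passes 120 N, or if a joint passes its speed limit or range.

## Working session

There is one attempt and no reset: what is moved stays moved. The work goes in short steps, each a Python script; the robot and the scene stay as the last script left them, time stands still between calls to the robot, and variables do not carry over. Pictures are saved under pics/ and viewed, at most 10 in all, crops included, and the job is handed in when it is done.

```bash
mkdir -p pics; python3 - <<'E'
from workcell import env
import cv2
s=env.read_state(); print({k:s[k] for k in('clock','position','tool_rot','opening')})
for n in('scene','top'):
    p=env.grab_frame(n); cv2.imwrite(f'pics/{n}0.png',p['image']); print(n,p['position'],p['orientation'],p['fx'],p['cx'],p['cy'],[k for k in p])
    for t in('chute','bar_mid','bar_up','bar_down','tray','blade','gate','stamp','jar','scraper'):
        r=env.search_frame(p,t); print(t,[( [round(float(v),3) for v in d['xyz']],round(d['score'],2)) for d in r[:2]])
E
```

```text
{'clock': 0.0, 'position': array([ 0.13860557, -0.60883566,  0.22146392]), 'tool_rot': array([ 1.79877073e+02, -4.70327481e-03, -1.67187680e+02]), 'opening': 0.9982039011703766}
scene [ 0.97410749 -0.76845726  0.98263516] [44.07968002  0.60532614 28.48050422] 478.67253948305085 321.7572839778749 197.92498952634955 ['image', 'fx', 'fy', 'cx', 'cy', 'position', 'orientation', 'shot']
chute [([0.581, 0.047, 0.052], 0.69)]
bar_mid [([0.502, 0.089, 0.117], 0.85)]
bar_up [([0.505, 0.089, 0.117], 0.8), ([0.555, 0.007, 0.067], 0.16)]
bar_down [([0.509, 0.089, 0.12], 0.76), ([0.706, 0.074, 0.06], 0.59)]
tray [([0.558, 0.008, 0.069], 0.68)]
blade [([0.503, 0.086, 0.118], 0.91), ([0.524, 0.427, 0.087], 0.25)]
gate [([0.505, 0.085, 0.112], 0.88), ([0.379, 0.136, 0.028], 0.58)]
stamp [([0.381, 0.137, 0.03], 0.76)]
jar [([0.706, 0.074, 0.058], 0.92), ([0.507, 0.084, 0.112], 0.49)]
scraper [([0.345, 0.329, 0.006], 0.58), ([0.701, 0.076, 0.061], 0.21)]
top [ 0.48270546 -0.00343475  1.64776941] [ 2.61549002e+00  8.33473923e-02 -8.89910327e+01] 494.24952382767844 319.0265978152634 204.3755312795454 ['image', 'fx', 'fy', 'cx', 'cy', 'position', 'orientation', 'shot']
chute [([0.553, 0.119, 0.051], 0.91)]
bar_mid [([0.498, 0.075, 0.116], 0.86)]
bar_up [([0.499, 0.076, 0.114], 0.81), ([0.547, 0.117, 0.05], 0.24)]
bar_down [([0.498, 0.076, 0.119], 0.59)]
tray [([0.555, 0.013, 0.069], 0.81)]
blade [([0.501, 0.078, 0.117], 0.68)]
gate [([0.498, 0.078, 0.115], 0.66)]
stamp [([0.378, 0.137, 0.013], 0.6)]
jar [([0.696, 0.09, 0.083], 0.7), ([0.551, 0.118, 0.051], 0.69)]
scraper []
```

View pics/scene0.png

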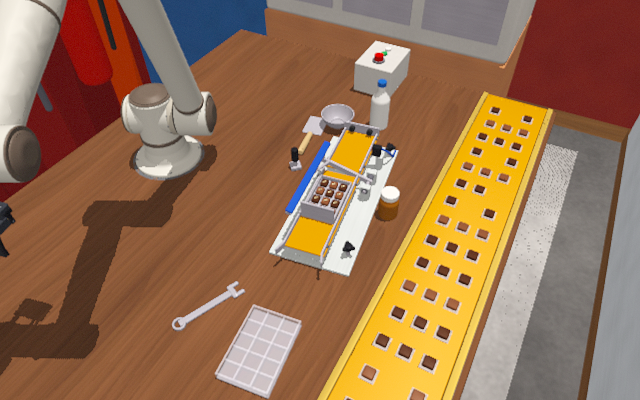

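View pics/top0.png

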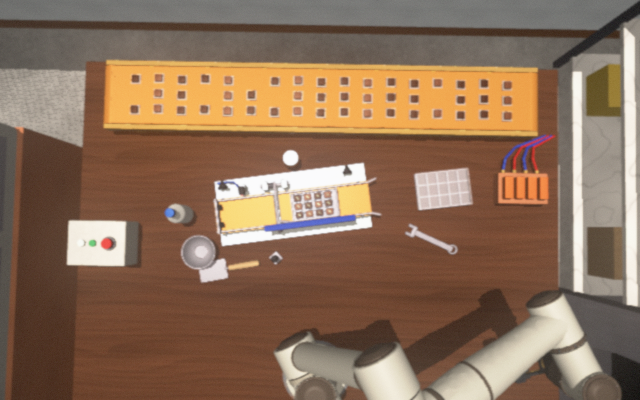

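The scene view shows the chute at about (335,195) px, with the blue bar from (290,210) to (327,143) and the tray upstream of the gate. In the top view the bar runs from (265,229) to (355,219), the tray is at (315,204), the gate at about (277,203), and downstream is to the left. Next I'll fit the chute and tray from these two views.

```bash
cat > h.py <<'E'
import numpy as np, cv2
from scipy.spatial.transform import Rotation as R
def unproj(p,uv,z):
    uv=np.atleast_2d(uv).astype(float)
    d=np.c_[(uv[:,0]-p['cx'])/p['fx'],-(uv[:,1]-p['cy'])/p['fy'],-np.ones(len(uv))]
    d=d@R.from_euler('xyz',p['orientation'],degrees=True).as_matrix().T
    return p['position']+d*((z-p['position'][2])/d[:,2])[:,None]
def blue(img):
    h=cv2.cvtColor(img,cv2.COLOR_BGR2HSV); return cv2.inRange(h,(108,150,80),(128,255,255))
def biggest(m):
    n,l,s,c=cv2.connectedComponentsWithStats(m.astype(np.uint8)); return l==1+s[1:,4].argmax()
def toC(P,o,yaw):  # world xy -> chute xy
    return (P[:,:2]-o)@np.array([[np.cos(yaw),-np.sin(yaw)],[np.sin(yaw),np.cos(yaw)]])
E
python3 - <<'E'
from workcell import env
from h import *
for n in('top','scene'):
    p=env.grab_frame(n); im=p['image'].copy()
    roi=np.zeros(im.shape[:2],bool)
    if n=='top': roi[205:240,255:365]=1
    else: roi[130:220,280:340]=1
    m=biggest((blue(im)>0)&roi); v,u=np.nonzero(m)
    W=unproj(p,np.c_[u,v],.116)[:,:2]
    (c,wh,a)=cv2.minAreaRect((W*1000).astype(np.float32)); 
    ax=np.linalg.svd(W-W.mean(0),full_matrices=False)[2][0]; ax*=np.sign(ax[1])
    yaw=np.arctan2(-ax[0],ax[1]); t=(W-W.mean(0))@ax
    mid=W.mean(0)+ax*(t.max()+t.min())/2
    cs,sn=np.cos(yaw),np.sin(yaw); Rm=np.array([[cs,-sn],[sn,cs]])
    o=mid-Rm@[-.057,-.1]
    print(n,'bar mid',mid.round(4),'rect',wh,'yaw',np.degrees(yaw).round(2),'len',np.ptp(t).round(3),'origin',o.round(4))
    # bed check
    hsv=cv2.cvtColor(im,cv2.COLOR_BGR2HSV); b=cv2.inRange(hsv,(12,130,110),(32,255,255))>0
    P=unproj(p,np.c_[np.nonzero(b)[1],np.nonzero(b)[0]],.055); C=toC(P,o,yaw)
    k=(abs(C[:,0])<.07)&(C[:,1]>-.31)&(C[:,1]<.2); C=C[k]
    for lo,hi in((-.28,-.25),(.03,.06),(.12,.15)):
        q=C[(C[:,1]>lo)&(C[:,1]<hi)]; print(' bed y',lo,'x range',np.percentile(q[:,0],[1,99]).round(4) if len(q) else None)
    print(' bed y ext',np.percentile(C[:,1],[.3,99.7]).round(4))
    for d in env.trace(p,'tray')[:1]:
        m=d['mask'];uv=np.c_[np.nonzero(m)[1],np.nonzero(m)[0]]
        for z in(.069,.108):
            C=toC(unproj(p,uv,z),o,yaw); print(' tray z',z,np.percentile(C,[1,99],axis=0).round(4).tolist(),d['score'])
    for t in('scraper','stamp'):
        for d in env.search_frame(p,t)[:1]: print(t,toC(np.atleast_2d(d['xyz']),o,yaw).round(3),d['score'])
print(env.read_state()['clock'])
E
```

```text
top bar mid [ 0.5118 -0.0812] rect (0.0, 0.0) yaw -0.0 len 0.0 origin [0.5688 0.0188]
 bed y -0.28 x range None
 bed y 0.03 x range None
 bed y 0.12 x range None
 bed y ext [-0.1865 -0.0796]
 tray z 0.069 [[-0.0618, -0.0797], [0.0357, 0.071]] 0.85
 tray z 0.108 [[-0.0624, -0.0783], [0.0327, 0.0687]] 0.85
scraper [[-0.229  0.307]] 0.75
stamp [[-0.176  0.375]] 0.43
scene bar mid [0.494  0.0271] rect (19.876174926757812, 287.9250793457031) yaw 8.34 len 0.288 origin [0.5359 0.1343]
 bed y -0.28 x range [-0.0465  0.0553]
 bed y 0.03 x range [-0.0451  0.0557]
 bed y 0.12 x range [-0.0468  0.043 ]
 bed y ext [-0.2999  0.1897]
 tray z 0.069 [[-0.0557, -0.2036], [0.0468, -0.0434]] 0.98
 tray z 0.108 [[-0.0404, -0.2357], [0.0577, -0.0824]] 0.98
scraper [[-0.163  0.218]] 0.88
stamp [[-0.042 -0.044]] 0.67
1.5
```

```bash
python3 - <<'E'
from workcell import env
from h import *
p=env.grab_frame('top'); im=p['image'].astype(int)
print(im[224,310],im[220,345])
B=(im[...,0]-im[...,2]>45)&(im[...,0]-im[...,1]>30); roi=np.zeros(B.shape,bool); roi[205:240,255:365]=1
v,u=np.nonzero(biggest(B&roi)); W=unproj(p,np.c_[u,v],.116)[:,:2]
ax=np.linalg.svd(W-W.mean(0),full_matrices=False)[2][0]; ax*=np.sign(ax[1]); yaw=np.arctan2(-ax[0],ax[1]); t=(W-W.mean(0))@ax
mid=W.mean(0)+ax*(t.max()+t.min())/2
cs,sn=np.cos(yaw),np.sin(yaw); Rm=np.array([[cs,-sn],[sn,cs]]); o=mid-Rm@[-.057,-.1]
print('mid',mid.round(4),'yaw',np.degrees(yaw),'len',np.ptp(t),'o',o.round(4),len(u))
d=env.trace(p,'tray')[0]; m=biggest(d['mask']); uv=np.c_[np.nonzero(m)[1],np.nonzero(m)[0]]
for oo,yy in((o,yaw),(np.array([.5359,.1343]),np.radians(8.34))):
  for z in(.069,.108):
    C=toC(unproj(p,uv,z),oo,yy); print(z,np.percentile(C,[1,99],axis=0).round(4).tolist())
  b=cv2.inRange(cv2.cvtColor(p['image'],cv2.COLOR_BGR2HSV),(12,130,110),(32,255,255))>0
  C=toC(unproj(p,np.c_[np.nonzero(b)[1],np.nonzero(b)[0]],.055),oo,yy)
  for lo,hi in((-.29,-.25),(.03,.06),(.12,.15)):
    q=C[(C[:,1]>lo)&(C[:,1]<hi)&(abs(C[:,0])<.07)]; print(' bed',np.percentile(q[:,0],[1,99]).round(4))
E
```

```text
[203 106  92] [194 105  90]
mid [0.4953 0.0274] yaw 8.0864477262278 len 0.28114774399689374 o [0.5377 0.1344] 513
0.069 [[-0.0464, -0.1977], [0.0454, -0.0457]]
0.108 [[-0.047, -0.196], [0.0424, -0.0478]]
 bed [-0.041   0.0462]Traceback (most recent call last):
  File "<stdin>", line 18, in <module>
    return _quantile_unchecked(
        a, q, axis, out, overwrite_input, method, keepdims, weights)
    return _ureduce(a,
                    func=_quantile_ureduce_func,
    ...<5 lines>...
                    overwrite_input=overwrite_input,
                    method=method)
    r = func(a, **kwargs)
    result = _quantile(arr,
                       quantiles=q,
    ...<2 lines>...
                       out=out,
                       weights=wgt)
    slices_having_nans = np.isnan(arr[-1, ...])
                                  ~~~^^^^^^^^^
IndexError: index -1 is out of bounds for axis 0 with size 0
```

Both views agree to 2 mm: chute origin (0.537, 0.134), yaw 8.25°, tray rear at chute y ≈ -197 mm. I'll go above the bar and the upstand, then come down onto the bar until it touches.

```bash
cat >> h.py <<'E'
O=np.array([.537,.1343]); YAW=np.radians(8.25)
def w(x,y,z):  # chute mm -> world m
    c,s=np.cos(YAW),np.sin(YAW); return [*(O+np.array([[c,-s],[s,c]])@[x/1e3,y/1e3]),z/1e3]
def back(P): return np.r_[toC(np.atleast_2d(P),O,YAW)[0],P[2]].round(4)*1e3
E
python3 - <<'E'
from workcell import env
from h import *
j0=env.read_state()['joint_positions']
best=None
for yaw in(98.25,-81.75):
    qs=[env.inverse_kinematics(w(-30,y,z),[180,0,yaw]) for y,z in((-217,200),(-217,66),(20,66))]
    print(yaw,[None if q is None else np.round(q,0).tolist() for q in qs])
    if all(q is not None for q in qs):
        c=abs(qs[0][5]-j0[5]); 
        if best is None or c<best[0]: best=(c,yaw)
yaw=best[1]; print(yaw)
env.goto(w(-25,-217,200),[180,0,yaw])
env.gripper_to(59/87)
s=env.read_state(); print(s['clock'],s['opening'],back(s['position']),s['force'].round(2))
env.move_straight(w(-25,-217,135),rate=.15)
p=env.grab_frame('scene'); cv2.imwrite('pics/a.png',cv2.resize(p['image'][100:280,230:430],None,fx=3,fy=3))
s=env.read_state(); print(s['clock'],back(s['position']),s['force'].round(2),s['tool_rot'])
E
```

```text
98.25 [None, None, [34.0, 22.0, -25.0, 0.0, -43.0, 154.0]]
-81.75 [[8.0, 15.0, -13.0, 0.0, -62.0, 0.0], [8.0, 24.0, -22.0, 0.0, -44.0, 0.0], [34.0, 22.0, -25.0, 0.0, -43.0, -26.0]]
-81.75
4.7417 0.6787639153595981 [ -25. -217.  200.] [ 0.02  1.03 -0.28]
5.375 [ -24.  -217.2  136.1] [-0.11  0.69  0.28] [-1.79875763e+02 -3.15842278e-02 -8.17247087e+01]
```

View pics/a.png

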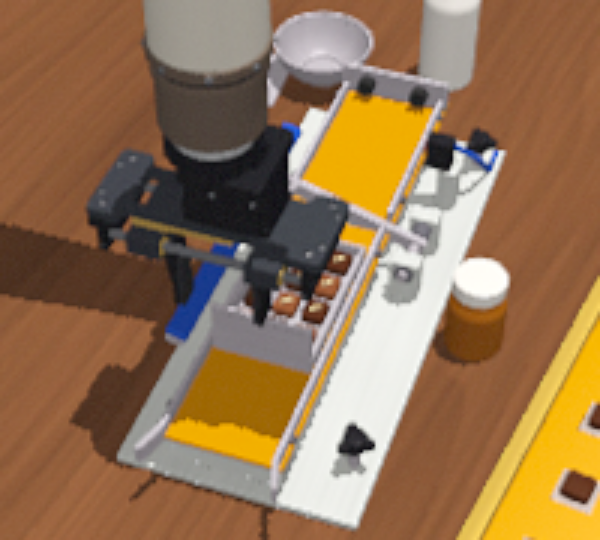

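The close-up shows finger A over the bar's upstream part at crop (183,300), and finger B just behind the tray's upstand at (260,320). Next I'll feel for the bar and then press it down.

```bash
python3 - <<'E'
from workcell import env
from h import *
def show(t):
    s=env.read_state(); print(t,round(s['clock'],2),back(s['position']),s['force'].round(2)); return s
show('start')
hit=env.move_straight(w(-25,-217,100),rate=.04,force_limit=2.5); s=show('contact %s'%hit)
zc=s['position'][2]*1e3
if hit and 108<zc<128:
    h=env.move_straight(w(-29,-217,zc-25),rate=.06,force_limit=12); s=show('half %s'%h)
    if not h:
        h=env.move_straight(w(-35,-217,66),rate=.06,force_limit=10); show('down %s'%h)
        env.dwell(.2)
p=env.grab_frame('scene'); cv2.imwrite('pics/b.png',cv2.resize(p['image'][100:280,230:430],None,fx=3,fy=3))
show('end')
E
```

```text
start 5.38 [ -24.  -217.2  136.1] [-0.11  0.69  0.28]
contact True 5.92 [ -25.3 -217.   116.3] [-0.34  0.37  3.5 ]
half False 6.5 [ -29.4 -217.1   91.4] [-1.74 -0.1   5.43]
down False 7.08 [ -34.  -217.1   66.7] [-1.02 -0.63  4.95]
end 7.33 [ -34.  -217.1   66.6] [ 1.52 -1.46  4.67]
```

View pics/b.png

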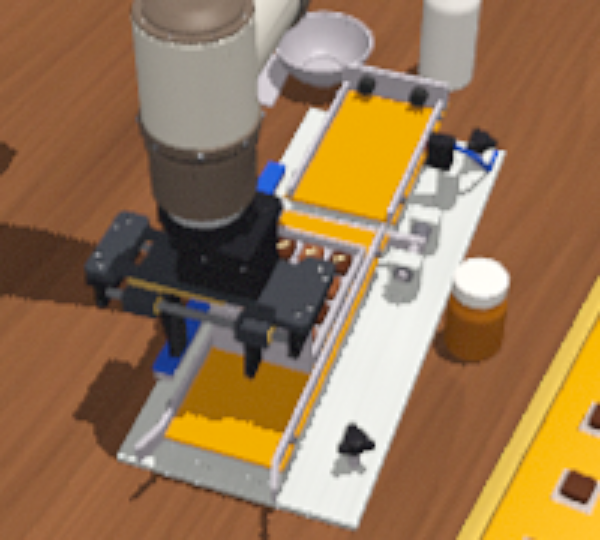

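The gate is fully down, with the blade in its slot at about (340,225). The contact height was 116.3 mm and the bar force about 5 N, both as expected. Now I'll push the tray.

```bash
python3 - <<'E'
from workcell import env
from h import *
def show(t):
    s=env.read_state(); print(t,round(s['clock'],2),back(s['position']),s['force'].round(2)); return s
h=env.move_straight(w(-35,-195,66),rate=.03,force_limit=15); show('touch %s'%h)
if not h:
    for y in(-120,-60,0):
        h=env.move_straight(w(-35,y,66),rate=.06,force_limit=15); show('%d %s'%(y,h))
        if h: break
    if not h:
        h=env.move_straight(w(-35,22,66),rate=.02,force_limit=9); show('home %s'%h)
p=env.grab_frame('scene'); cv2.imwrite('pics/c.png',cv2.resize(p['image'][100:280,230:430],None,fx=3,fy=3))
E
```

```text
touch False 8.22 [ -35.4 -195.1   66. ] [ 1.15 -5.11  4.9 ]
-120 False 9.62 [ -35.9 -120.3   66. ] [ 1.64 -5.32  5.71]
-60 False 10.77 [-36.1 -60.5  66.1] [ 0.57 -5.67  7.89]
0 False 11.92 [-36.5  -0.8  65.8] [ 0.34 -5.38  6.98]
home True 12.72 [-36.6  13.9  66.1] [ 1.27 -2.38  4.14]
```

View pics/c.png

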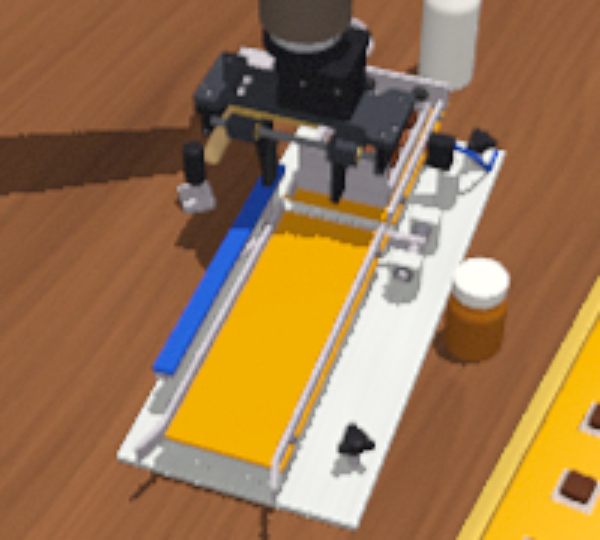

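Contact came at finger y = 13.9 mm against an expected 15.5, and the image shows the tray at the stop. I'll press once more to confirm, back off, and ease the gate up.

```bash
python3 - <<'E'
from workcell import env
from h import *
def show(t):
    s=env.read_state(); print(t,round(s['clock'],2),back(s['position']),s['force'].round(2)); return s
h=env.move_straight(w(-36,24,66),rate=.02,force_limit=14); s=show('press %s'%h)
if h:
    y=back(s['position'])[1]
    env.move_straight(w(-36,y-6,66),rate=.03); show('off')
    env.move_straight(w(-27,y-6,100),rate=.06); show('up')
    env.move_straight(w(-23,y-6,124),rate=.05); show('up2')
    env.move_straight(w(-23,y-6,200)); env.move_straight(w(-140,-150,230),rate=.2); env.dwell(.3); show('clear')
for n in('scene','top'):
    p=env.grab_frame(n)
    if n=='scene': cv2.imwrite('pics/d.png',cv2.resize(p['image'][100:280,230:430],None,fx=3,fy=3))
    else: cv2.imwrite('pics/e.png',cv2.resize(p['image'][140:270,190:390],None,fx=3,fy=3))
    for d in env.trace(p,'tray')[:1]:
        m=biggest(d['mask']); C=toC(unproj(p,np.c_[np.nonzero(m)[1],np.nonzero(m)[0]],.069),O,YAW); print(n,np.percentile(C,[1,99],axis=0).round(4).tolist())
    for d in env.search_frame(p,'bar_mid')[:1]: print('bar',toC(np.atleast_2d(d['xyz']),O,YAW).round(3),d['xyz'][2])
E
```

```text
press True 13.05 [-36.6  13.8  66.3] [ 1.09 -2.19  3.89]
off 13.39 [-35.8   8.3  66.1] [-1.49  3.71  3.65]
up 14.12 [-26.3   7.7 100.4] [0.92 0.4  3.13]
up2 14.76 [-24.    7.5 123.4] [ 0.66 -0.02 -0.02]
clear 16.86 [-139.7 -149.6  229.7] [ 0.07 -0.42  0.79]
scene [[-0.0553, 0.0159], [0.0437, 0.1759]]
bar [[-0.038 -0.042]] 0.1171
top [[-0.0455, 0.0253], [0.0433, 0.1735]]
bar [[-0.044 -0.019]] 0.1153
```

View pics/d.png

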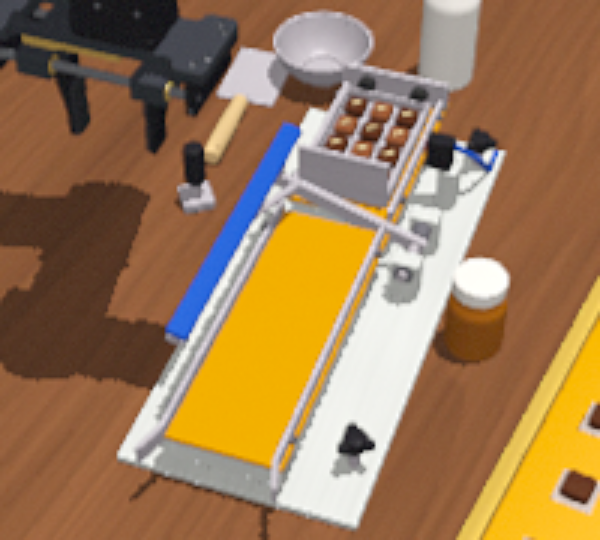

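View pics/e.png

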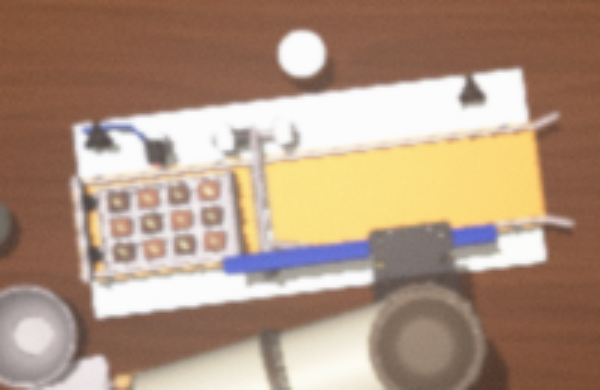

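Both views show the tray against the buffers (front about 174 mm, centre about 99 mm against 100). The bar is back up at z ≈ 116 mm, the bystanders haven't moved and the arm is clear.

```bash
python3 -c "
from workcell import env
print(env.close_job())"
```

```text
the job is handed in; nothing more can be done
None
```

The job is handed in, though the interface gave no verdict: the tray is home against the buffers, the gate stayed pressed down for the whole crossing and sprang back up behind it, and the arm is clear of everything.

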